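# Put away the bench things in their trays

## Robot

A 6-joint arm with a two-finger parallel gripper is mounted at the origin on a cart in front of the work surface, level with it; the furniture and walls round the work are solid. World frame = base frame: x ahead of the robot, y to its left, z up, the work surface at z = 0. Lengths are in m, angles in rad, forces in N, time in s.
With the tool pointing down it reaches from about 0.35 to 0.925 m from the base axis. Payload 6.4 kg.
Tool frame: the origin (TCP) lies midway between the tips of the shut fingers; the grasp point (between the pads) lies 19 mm behind it; z points along the fingers, y is the line along which they close (so a half turn about z gives the same grasp; the last joint's range is limited). The gripper opens to 94 mm and grips with 3 to 60 N. Pads are 16 mm wide; open, the fingers measure 119 mm over their backs; the gripper's body (75 mm by 177 mm) begins 78 mm behind the grasp point.
Start: joints at [-0.174, 0.245, 1.558, -0, 1.339, -0.174], TCP at [0.65, 0, 0.205] pointing down, gripper open.
Joint ranges: [-3.13, 3.13], [-1.02, 2.26], [0.13, 2.54], [-0.95, 4.09], [0.21, 2.88], [-2.74, 2.74]. Speed limits (rad/s): [2.57, 2.57, 3.14, 3.14, 3.14, 3.14].

## Interface

Orientations are given as a rotation vector (axis times angle).
In Python, from bench import robot gives the robot as it stands.
- The arm moves only by the shell command python3 inch.py [OPENING] [FORCE], which reads ROWS from standard input. ROWS is one flat JSON list of numbers that holds 1 to 5 rows one after another, with no inner brackets; each row has 6 numbers: dx, dy, dz in units of 25 mm, then a rotation vector rx, ry, rz in units of 0.2 rad; each row shifts and turns the commanded pose from where the row before left it, along the tool's axes as they then stand; what a row does not reach is not made up. A row lasts 1/8 s, in which the tool goes at most 0.0625 m and 0.188 rad, less where a joint would pass 70% of its speed; a pose out of reach is approached as far as the arm can. OPENING is the opening from 0.0 (shut) to 1.0 (fully open), set as the command begins (- or left out keeps the last). The fingers move at their own pace and stop on an object; FORCE is the grip in N (left out, the last holds). Time passes only in rows, so rows that do not move let the fingers close. It prints the time, the measured TCP pose, the force, the opening and the grip force at its end. Input that does not fit is refused with a message, and nothing moves.
- robot.get_state(): the state, without advancing time (a new reading comes with each control period).
- robot.read_camera(name): name is "scene" or "side" or "wrist"; returns a dict with "img" (420x560x3 uint8, blue, green, red), "fx", "fy", "cx", "cy" (pixels), "world_to_cam" (4x4, takes a point from world to camera coordinates); the wrist camera has in their place "mount" (4x4, takes a point from camera to tool coordinates, whose origin is the TCP and whose axes are the flange's). Camera axes: x right, y up, looking along -z (the intrinsics and any distortion apply to the point x, -y, -z); pixel columns grow to the right and rows downward; lengths in m; the calibration is good to about 2 mm. A picture is of the moment at which its call begins: read the wrist's pose just before it. There is no depth.
- robot.finish_job(): hands the job in; it is judged then, once.
The state is a dict: "t": time; "joints": joint angles; "qvel": joint speeds; "joint_efforts": joint torques, N m; "eef_pos": TCP position; "orientation": TCP orientation; "ft_force": force on the tool from outside, world axes, zero at the start; "wrist_torque": the same for the moment, N m; "opening": opening from 0.0 (shut) to 1.0 (fully open); "gripper_force": force on a finger pad.
Only numpy, scipy, OpenCV 4.12 (cv2) and the standard library are available. Lean on these libraries where they do the work, as an engineer would, in place of code of your own. Each camera call takes 0.05 s, during which the arm holds its last target. There are 200 camera calls.

## Task

Put the five loose things away in the trays where they belong. Chemicals first, before you move anything else: stand the white bottle with the red cap in the wide bay of the blue spill tray and the small red vial in its narrow bay; then lay the tally counter face up in the wide bay of the grey tray, stand the timer in the grey tray's narrow bay, and stand the steel slide case in the orange tray. Set everything down gently, flat on the floor of its bay, never tip the bottle or the vial over, leave the petri dish and the tape roll where they are, and let go of everything.

Things in the scene. Friction and masses are not known exactly. Their poses are not given: they have to be found in the camera images.
- bottle: White screw-cap reagent bottle with a red cap and a red label stripe, standing upright; body 48 mm diameter and 78 mm high, cap 34 mm diameter above it, 96 mm high in all. Origin: centre of its underside, z up. About 0.12 kg; grasp the body. (Two bigger bottles with a blue and a black cap stand at the back: not these.)
- vial: Small dark red control vial with a white cap, standing upright; 24 mm diameter, 48 mm high (cap from 36 mm up). Origin: centre of its underside, z up.
- timer: Cream digital bench timer with an arched top, standing on its long edge; body 20 mm thick along its own x (from x = -8 to +12 mm), 72 mm wide along its y, 60 mm high. Origin on its underside, z up. Grasp across its thickness.
- tally: Round chrome hand tally counter, black face up, 25 mm high. Body from x = -32 to +14, y = -20 to +26 mm (own frame), so its centre is at x = -9, y = +3; a fixed thumb lever sticks out to x = +32 mm, 13 to 19 mm up. Origin on its underside, mid-way along the outline with the lever. Grasp the body across its y.
- slide_case: Grey galvanised steel slide case, a closed upright box with a round hole in one end; 112 mm along its own x, 60 mm along its y, 82 mm high. Origin: centre of its underside, z up. About 0.34 kg; grasp across its 60 mm width.
- spill_tray: Blue fixed tray with white bay floors, outside 86 mm (its x) by 134 mm (its y). Walls and divider 4 mm thick, 18 mm high; bay floors 4 mm above the bench. Origin: centre of its underside. Wide bay for the bottle: 78 x 78 mm inside, centred at x = 0, y = +24 mm. Narrow bay for the vial: 78 mm (x) by 44 mm (y), centred at x = 0, y = -41 mm.
- instrument_tray: Grey fixed tray with green bay floors, outside 100 mm (its x) by 156 mm (its y). Walls and divider 4 mm thick, 18 mm high; bay floors 4 mm above the bench. Origin: centre of its underside. Wide bay for the tally counter: 92 mm (x) by 100 mm (y), centred at y = +24 mm. Narrow bay for the timer (long side along the tray's x): 92 mm (x) by 44 mm (y), centred at y = -52 mm.
- slide_tray: Orange fixed tray with a cork floor and a single bay for the slide case, whose long side lies along the tray's y. Inside 92 mm (its x) by 142 mm (its y); walls 4 mm thick, 18 mm high; floor 4 mm above the bench. Origin: centre of its underside.
- petri: Bystander: closed clear petri dish, 61 mm diameter, 16 mm high, lying on the bench among the trays. Origin: centre of its underside.
- tape: Bystander: roll of beige tape lying flat on the bench among the trays, 96 mm diameter, 25 mm high. Origin: centre of its underside.

How it is judged:
By the outcome, as a careful person would: the job done as asked, in the order asked, and still so for the second after the job is handed in, with the robot touching nothing.
It also fails if it takes over 128 s, if anything falls off the work surface, if the arm or the gripper's body presses on something with over 40 N, if the wrist force passes 120 N, or if a joint passes its speed limit or range.

## Working session

There is one attempt and no reset: what is moved stays moved. The work goes in short steps, Python scripts to look and compute and a shell command to move; the robot and the scene stay as the last step left them, time stands still between calls to the robot, and variables do not carry over. Pictures are saved under pics/ and viewed, at most 15 in all, crops included, and the job is handed in when it is done.

```bash
mkdir -p pics; ls
python3 - <<'E'
from bench import robot
import cv2
s=robot.get_state();print(s)
for n in ("scene","side","wrist"):
    c=robot.read_camera(n);cv2.imwrite(f"pics/{n}0.png",c["img"])
    print(n,[(k,c[k]) for k in c if k!="img"])
E
```

```text
bench.py
inch.py
pics
{'t': 0.0, 'joints': array([-1.74089746e-01,  2.45793627e-01,  1.55897913e+00, -4.76230466e-05,
        1.33866233e+00, -1.74124697e-01]), 'qvel': array([ 0.00216366,  0.00058629, -0.00089393, -0.00030154, -0.00012823,
        0.00173844]), 'joint_efforts': array([ 8.38778797e-04, -4.15839279e+01, -3.14599335e+01,  6.84806099e-02,
        3.33599187e-02, -1.41738678e-04]), 'eef_pos': array([6.49419326e-01, 1.01521209e-04, 2.04377178e-01]), 'orientation': array([-2.22034206e+00, -2.22044409e+00,  1.71977362e-03]), 'ft_force': array([ 0.02011889, -0.11303061, -0.24218197]), 'wrist_torque': array([ 0.05676569, -0.01210383,  0.01517931]), 'gripper_force': 0.0, 'opening': 0.9979880559861948}
scene [('fx', 413.0905208332678), ('fy', 413.0905208332678), ('cx', 283.7348526390438), ('cy', 206.8816161824762), ('world_to_cam', array([[ 0.51195262, -0.85877541,  0.02023163, -0.27044408],
       [ 0.47746558,  0.30405851,  0.82436342, -0.28921782],
       [-0.71409463, -0.4123751 ,  0.56569924, -0.6215446 ],
[... 207 characters left out ...]
11, -0.1906368 , -0.01984104,  0.52087498],
       [ 0.07218262, -0.46353413,  0.88313407, -0.07195718],
       [-0.17755485,  0.86532868,  0.46870092, -0.89159348],
       [ 0.        ,  0.        ,  0.        ,  1.        ]]))]
wrist [('fx', 375.00331092465245), ('fy', 375.00331092465245), ('cx', 277.0351115532791), ('cy', 207.67354597647457), ('mount', array([[-1.33848790e-03,  9.66262834e-01,  2.57554547e-01,
         7.41667313e-02],
       [ 9.99999037e-01,  1.19877097e-03,  6.99497543e-04,
        -5.47486618e-05],
       [ 3.67149564e-04,  2.57555235e-01, -9.66263508e-01,
        -1.79621897e-01],
       [ 0.00000000e+00,  0.00000000e+00,  0.00000000e+00,
         1.00000000e+00]]))]
```
View pics/scene0.png

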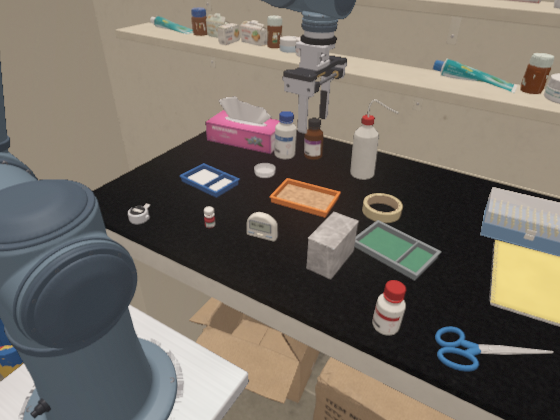

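View pics/side0.png

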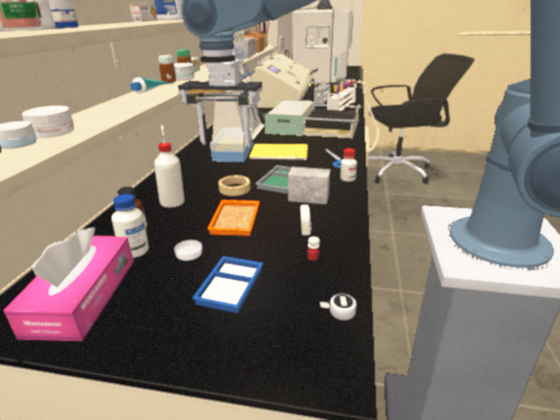

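View pics/wrist0.png

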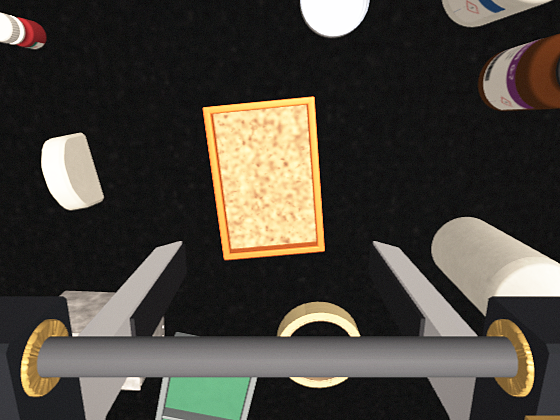

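The scene view shows the bottle at (390,308), vial (209,217), timer (262,227), case (332,245) and tally (139,214). The blue tray is at (209,179), orange at (306,196) and grey at (397,248). The side view agrees, and the wrist sees the whole orange tray. I'll get coarse positions next and check that the cameras agree.

Create lib.py:
```python
import numpy as np, cv2
from scipy.spatial.transform import Rotation as R
from bench import robot
def pose():
    s=robot.get_state();T=np.eye(4);T[:3,:3]=R.from_rotvec(s["orientation"]).as_matrix();T[:3,3]=s["eef_pos"];return T
def cam(n,save=None):
    P=pose();c=robot.read_camera(n)
    c["T"]=P@c["mount"] if n=="wrist" else np.linalg.inv(c["world_to_cam"])
    if save: cv2.imwrite(f"pics/{save}.png",c["img"])
    return c
def cast(c,uv,z):
    uv=np.asarray(uv,float).reshape(-1,2)
    d=np.c_[(uv[:,0]-c["cx"])/c["fx"],-(uv[:,1]-c["cy"])/c["fy"],-np.ones(len(uv))]@c["T"][:3,:3].T
    o=c["T"][:3,3];return (o+d*((z-o[2])/d[:,2])[:,None])[:,:2]
def proj(c,p):
    q=np.linalg.inv(c["T"])[:3]@np.append(p,1);return np.array([c["cx"]-c["fx"]*q[0]/q[2],c["cy"]+c["fy"]*q[1]/q[2]])
def blobs(c,lo,hi,amin=60):
    m=cv2.inRange(cv2.cvtColor(c["img"],cv2.COLOR_BGR2HSV),np.array(lo),np.array(hi))
    m=cv2.morphologyEx(m,cv2.MORPH_CLOSE,np.ones((3,3)))
    k=[b for b in cv2.findContours(m,cv2.RETR_EXTERNAL,cv2.CHAIN_APPROX_NONE)[0] if cv2.contourArea(b)>amin]
    return sorted(k,key=cv2.contourArea,reverse=True)
def rect(c,b,z):
    w=cast(c,b.reshape(-1,2),z).astype(np.float32)*1000
    (x,y),(a,h),t=cv2.minAreaRect(w)
    if a<h: a,h,t=h,a,t+90
    return np.round([x,y,a,h,(t+90)%180-90],1)  # mm, long side, short side, long-side angle
def go(x,y,z,yaw=None):
    """tool-frame deltas to a world target, tool y axis at world angle yaw (deg)"""
    P=pose();d=P[:3,:3].T@(np.array([x,y,z])-P[:3,3]);a=np.arctan2(P[1,1],P[0,1])
    r=0 if yaw is None else -((np.radians(yaw)-a+np.pi/2)%np.pi-np.pi/2)
    print("tool d",d.round(4),"rz",round(r,3),"tool y now",np.degrees(a).round(1),"tilt z",P[:3,2].round(3),"j6",robot.get_state()["joints"][5].round(2))
```

Run:
```python
from lib import *
S,D,W=cam("scene"),cam("side"),cam("wrist")
for n,z,s,d in [("bottle",.096,(394,291),(349,153)),("vial",.048,(208,210),(314,240)),("timer",.03,(262,228),(306,220)),("tally",.025,(138,212),(343,303)),("case",.082,(335,228),(310,172)),
 ("blue",.01,(209,179),(229,283)),("orange",.01,(306,196),(234,217)),("grey",.01,(397,248),(283,180)),("petri",.016,(265,170),(188,250)),("tape",.02,(382,207),(235,185)),("tissue",.05,(240,130),(70,285)),("bluecap",.15,(286,117),(125,200)),("blkcap",.12,(314,123),(126,192)),("white",.12,(366,140),(168,155)),("scis",0,(456,345),(342,162))]:
    print(n,(cast(S,s,z)*1000).round()[0],(cast(D,d,z)*1000).round()[0])
for n,c in (("S",S),("D",D),("W",W)):
    for b in blobs(c,(5,150,120),(20,255,255),800)[:3]: print(n,"orange",rect(c,b,.018))
    for b in blobs(c,(100,170,40),(118,255,255),800)[:4]: print(n,"blue",rect(c,b,.018))
    for b in blobs(c,(55,80,60),(90,255,255),800)[:3]: print(n,"green",rect(c,b,.004))
```

```text
bottle [ 350. -317.] [ 358. -282.]
vial [419. 139.] [418. 144.]
timer [448.  10.] [449.  29.]
tally [349. 296.] [349. 306.]
case [ 472. -154.] [ 461. -150.]
blue [578. 270.] [573. 269.]
orange [646.   3.] [640.   8.]
grey [ 568. -267.] [ 555. -247.]
petri [695. 162.] [695. 180.]
tape [ 690. -187.] [ 688. -166.]
tissue [818. 336.] [841. 370.]
bluecap [779. 146.] [799. 215.]
blkcap [850.  92.] [857. 122.]
white [825. -78.] [ 869. -127.]
scis [ 382. -435.] [ 380. -456.]
S orange [633.9   2.1 160.8 127.2 -84.8]
D orange [637.1  13.4 187.9 111.  -84.5]
W orange [638.1   2.5 156.3 106.4 -84.6]
W orange [ 914.6 -200.6  108.4   42.7  -72.1]
W orange [ 385.5 -200.4  106.8   38.9   72.8]
W green [ 563.5 -258.2   92.5   65.3  -12.9]
```

The manual's scale: shifts go in units of 25 mm and turns go in units of 0.2 rad. Converting my numbers, -0.048 m is -1.92, -0.035 m is -1.4.

```bash
echo '[-1.92,-1.4,-0.32,0,0,0,-1.92,-1.4,-0.32,0,0,0,-1.92,-1.4,-0.32,0,0,0,-1.92,-1.4,-0.32,0,0,0]' | python3 inch.py
python3 - <<'E'
from lib import *
W=cam("wrist","w1");print(pose()[:3,3])
E
echo '[-1.92,-1.6,0,0,0,0,-1.92,-1.6,0,0,0,0,-1.92,-1.6,0,0,0,0,0,0,0,0,0,0]' | python3 inch.py
python3 - <<'E'
from lib import *
W=cam("wrist","w2");print(pose())
for b in blobs(W,(55,80,60),(90,255,255),800)[:3]: print("green",rect(W,b,.004))
for lo,hi in (((0,130,80),(6,255,255)),((172,130,80),(180,255,255))):
  for b in blobs(W,lo,hi,300)[:3]: print("red",cv2.boundingRect(b),rect(W,b,.096))
E
```

```text
t: 0.8
eef_pos: [0.5088, -0.1933, 0.2378]
orientation: [2.221, 2.222, -0.0]
ft_force: [0.5, -1.1, -0.0]
opening: 1.003
gripper_force: 0.0
[ 0.5062702  -0.19833248  0.23899835]
t: 1.35
eef_pos: [0.3878, -0.3385, 0.2376]
orientation: [2.228, 2.214, -0.001]
ft_force: [1.0, 0.4, -0.2]
opening: 0.999
gripper_force: 0.0
[[ 3.69737953e-03  9.99993133e-01  2.51042208e-04  3.89119161e-01]
 [ 9.99993123e-01 -3.69745194e-03  2.88585414e-04 -3.36980719e-01]
 [ 2.89511648e-04  2.49973472e-04 -9.99999927e-01  2.37483969e-01]
 [ 0.00000000e+00  0.00000000e+00  0.00000000e+00  1.00000000e+00]]
green [ 570.6 -239.6   99.6   87.9   77. ]
green [ 553.5 -314.    87.9   43.9  -12.9]
red (225, 148, 38, 41) [ 358.7 -314.8   35.2   31.4   62.7]
```

```bash
python3 -c "
import cv2,numpy as np
a=[cv2.resize(cv2.imread(f'pics/{n}.png'),(400,300)) for n in('w1','w2')];cv2.imwrite('pics/w12.png',np.hstack(a))"
```

```text
(no output)
```

View pics/w12.png

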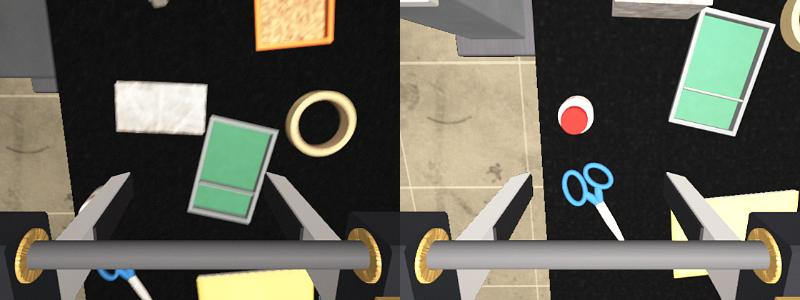

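Left half: the case is at about (160,108), next to the grey tray. Right half: the bottle's red cap is at (175,120), with the scissors close below it. Next I descend on the bottle.

To row units: 0.022 m is 0.88, 0.05 m is 2.

```bash
echo '[0.88,-1.22,1.2,0,0,0,0,0,2,0,0,0,0,0,0.8,0,0,0,0,0,0,0,0,0]' | python3 inch.py
python3 - <<'E'
from lib import *
go(.3585,-.315,.026)
W=cam("wrist","w3")
for lo,hi in (((0,130,80),(6,255,255)),):
  for b in blobs(W,lo,hi,300)[:3]: print("red",cv2.boundingRect(b),rect(W,b,.096))
E
```

```text
t: 1.9
eef_pos: [0.3597, -0.3117, 0.1358]
orientation: [-2.216, -2.221, -0.001]
ft_force: [0.1, -0.5, 0.6]
opening: 0.998
gripper_force: 0.0
tool d [-0.0037 -0.0009  0.1098] rz 0 tool y now 0.1 tilt z [-0.002  0.003 -1.   ] j6 -0.96
red (248, 205, 55, 60) [ 358.8 -313.6   38.1   33.2   79.2]
```

View pics/w3.png

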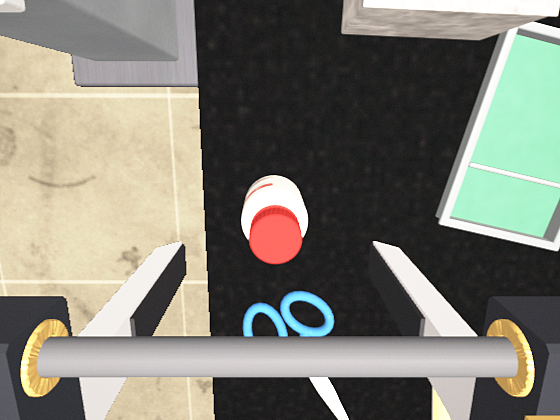

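The cap is at (275,234), centred between the fingers. I go down and grip.

```bash
echo '[-0.16,-0.04,1.6,0,0,0,0,0,1.6,0,0,0,0,0,0.8,0,0,0,0,0,0.4,0,0,0,0,0,0,0,0,0]' | python3 inch.py; echo '[0,0,0,0,0,0,0,0,0,0,0,0,0,0,0,0,0,0,0,0,0,0,0,0,0,0,0,0,0,0]' | python3 inch.py 0.3 15; echo '[0,0,0,0,0,0,0,0,0,0,0,0,0,0,0,0,0,0,0,0,0,0,0,0]' | python3 inch.py; python3 -c "
from lib import *
W=cam('wrist','w4');print(pose()[:3,3])"
```

```text
t: 2.58
eef_pos: [0.3592, -0.3184, 0.0282]
orientation: [2.22, 2.221, -0.0]
ft_force: [0.4, 1.2, -0.3]
opening: 1.001
gripper_force: 0.0
t: 3.2
eef_pos: [0.3584, -0.318, 0.0275]
orientation: [-2.221, -2.221, 0.0]
ft_force: [-0.9, -0.5, 3.1]
opening: 0.504
gripper_force: 12.6
t: 3.7
eef_pos: [0.3584, -0.318, 0.0275]
orientation: [-2.221, -2.221, 0.0]
ft_force: [-2.4, 0.5, 2.5]
opening: 0.506
gripper_force: 15.0
[ 0.35840169 -0.31802751  0.02750067]
```

To row units: -0.055 m is -2.2, -0.045 m is -1.8.

```bash
echo '[0,0,-0.8,0,0,0,0,0,-1.8,0,0,0,0,0,-2.2,0,0,0,0,0,-1.2,0,0,0]' | python3 inch.py - 20;  echo '[1,0.4,0,0,0,0,2,0.8,0,0,0,0,2,0.8,0,0,0,0,2,0.8,0,0,0,0,2,0.8,0,0,0,0]' | python3 inch.py;  echo '[2,0.8,0,0,0,0,2,0.8,0,0,0,0,2,0.8,0,0,0,0,2,0.8,0,0,0,0,1,0.4,0,0,0,0]' | python3 inch.py; echo '[0.8,0.4,0,0,0,0,0,0,0,0,0,0,0,0,0,0,0,0]' | python3 inch.py
cat > tr.py <<'E'
from lib import *
W=cam('wrist','w5');print(pose().round(3))
for b in blobs(W,(95,130,40),(122,255,255),800)[:4]: print("blue",cv2.boundingRect(b),rect(W,b,.018))
for b in blobs(W,(0,0,170),(180,60,255),500)[:9]: print("white",cv2.boundingRect(b),rect(W,b,.004))
E
python3 tr.py
```

```text
t: 4.25
eef_pos: [0.3594, -0.3187, 0.1802]
orientation: [2.218, 2.218, -0.0]
ft_force: [0.5, -0.8, -1.7]
opening: 0.503
gripper_force: 19.9
t: 4.88
eef_pos: [0.4489, -0.091, 0.1771]
orientation: [2.222, 2.221, 0.001]
ft_force: [0.7, -1.3, -0.6]
opening: 0.503
gripper_force: 19.9
t: 5.5
eef_pos: [0.5387, 0.1347, 0.1767]
orientation: [-2.218, -2.223, -0.001]
ft_force: [-0.6, -0.1, -0.9]
opening: 0.499
gripper_force: 19.9
t: 5.88
eef_pos: [0.5483, 0.1513, 0.1772]
orientation: [-2.222, -2.22, 0.001]
ft_force: [0.0, 0.3, -0.7]
opening: 0.501
gripper_force: 19.9
[[ 0.001  1.    -0.     0.548]
 [ 1.    -0.001 -0.     0.151]
 [-0.    -0.    -1.     0.177]
 [ 0.     0.     0.     1.   ]]
blue (245, 0, 124, 148) [570.8 255.  120.3  92.3  84. ]
white (259, 0, 99, 83) [574.  284.3  78.5  67.1  -6. ]
white (254, 80, 91, 58) [567.7 224.3  78.5  44.   -6. ]
white (224, 227, 108, 78) [547.5  70.9 109.8  81.9   3.4]
white (409, 140, 64, 65) [702.  165.5  61.4  57.5  89.4]
white (115, 196, 31, 28) [404.6 129.6  32.2  24.7  37. ]
```

View pics/w5.png

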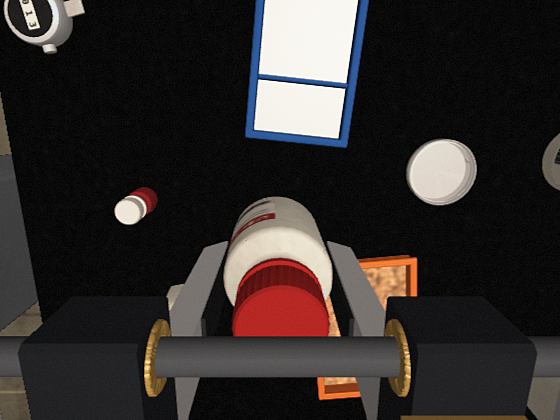

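The image shows the blue tray's narrow bay at (300,110) and the wide bay above it. The vial's white cap is at (129,210), tally top left, petri at (441,172). I carry the bottle over the wide bay.

To row units: 0.045 m is 1.8, 0.04 m is 1.6.

```bash
echo '[1.4,0.26,0,0,0,0,1.8,0.34,0,0,0,0,1.6,0.32,0,0,0,0,0.68,0.12,0,0,0,0,0,0,0,0,0,0]' | python3 inch.py;  echo '[0,0,1.2,0,0,0,0,0,1.8,0,0,0,0,0,1.4,0,0,0,0,0,0.8,0,0,0,0,0,0,0,0,0]' | python3 inch.py; python3 -c "
from lib import *
go(.5745,.288,.0315)"
```

```text
t: 6.55
eef_pos: [0.5745, 0.2887, 0.1773]
orientation: [2.221, 2.222, -0.001]
ft_force: [-0.1, -0.5, -0.7]
opening: 0.504
gripper_force: 19.9
t: 7.18
eef_pos: [0.5737, 0.2878, 0.0463]
orientation: [-2.222, -2.219, 0.004]
ft_force: [-0.1, -0.7, 0.0]
opening: 0.502
gripper_force: 19.9
tool d [0.0003 0.0009 0.0148] rz 0 tool y now -0.1 tilt z [-0.003 -0.001 -1.   ] j6 0.29
```

```bash
echo '[0,0,0.24,0,0,0,0,0,0.16,0,0,0,0,0,0.12,0,0,0,0,0,0,0,0,0,0,0,0,0,0,0]' | python3 inch.py;  echo '[0,0,0.04,0,0,0,0,0,0,0,0,0]' | python3 inch.py; python3 -c "
from lib import *
print(robot.get_state()['ft_force'])
cam('side','d1')
c=cam('scene','s1')"
```

```text
t: 7.8
eef_pos: [0.5746, 0.2891, 0.0347]
orientation: [2.221, 2.221, 0.0]
ft_force: [-0.2, -0.4, -1.4]
opening: 0.504
gripper_force: 19.9
t: 8.05
eef_pos: [0.5745, 0.289, 0.0334]
orientation: [-2.221, -2.221, 0.0]
ft_force: [0.1, 0.3, -0.3]
opening: 0.5
gripper_force: 19.9
[ 0.10971191  0.26320867 -0.27411396]
```

To row units: 0.001 m is 0.04, 0.0005 m is 0.02.

```bash
echo '[0,0,0.04,0,0,0,0,0,0.02,0,0,0,0,0,0,0,0,0]' | python3 inch.py;echo '[0,0,0.02,0,0,0,0,0,0,0,0,0]' | python3 inch.py;echo '[0,0,0.02,0,0,0,0,0,0,0,0,0]' | python3 inch.py
```

```text
t: 8.52
eef_pos: [0.5744, 0.289, 0.0318]
orientation: [-2.221, -2.221, 0.0]
ft_force: [-0.7, -0.3, -0.7]
opening: 0.502
gripper_force: 19.9
t: 8.78
eef_pos: [0.5746, 0.289, 0.0316]
orientation: [2.221, 2.221, 0.0]
ft_force: [0.8, 0.1, -0.7]
opening: 0.502
gripper_force: 19.9
t: 9.02
eef_pos: [0.5746, 0.2891, 0.0315]
orientation: [2.221, 2.222, 0.0]
ft_force: [-2.0, -0.3, 5.4]
opening: 0.501
gripper_force: 20.0
```

Contact (5 N up). I release partly, then rise.

To row units: -0.05 m is -2, -0.03 m is -1.2.

```bash
echo '[0,0,0,0,0,0,0,0,0,0,0,0,0,0,0,0,0,0,0,0,0,0,0,0]' | python3 inch.py 0.85; echo '[0,0,-1.2,0,0,0,0,0,-2,0,0,0,0,0,-2,0,0,0,0,0,-1.2,0,0,0,0,0,0,0,0,0]' | python3 inch.py; python3 -c "
from lib import *
W=cam('wrist','w6')
for lo,hi in (((0,130,80),(6,255,255)),):
  for b in blobs(W,lo,hi,300)[:3]: print('red',cv2.boundingRect(b),rect(W,b,.100))
S,D=cam('scene'),cam('side')
for c in (S,D):
  for b in blobs(c,(0,0,150),(180,70,255),20)[:30]:
    p=rect(c,b,.048)
    if abs(p[0]-415)<40 and abs(p[1]-140)<40: print('vial',cv2.boundingRect(b),p)
"
```

```text
t: 9.52
eef_pos: [0.5745, 0.289, 0.0308]
orientation: [-2.221, -2.221, 0.0]
ft_force: [0.3, 0.3, 0.1]
opening: 0.848
gripper_force: 0.0
t: 10.15
eef_pos: [0.5762, 0.2895, 0.1941]
orientation: [2.219, 2.219, 0.009]
ft_force: [0.6, -1.0, -0.2]
opening: 0.85
gripper_force: 0.0
red (255, 181, 43, 47) [575.7 293.5  35.8  31.7  89.8]
vial (204, 206, 10, 12) [415.4 134.4  44.7  20.6  39.8]
vial (308, 236, 11, 13) [419.8 152.   47.   21.4 -84.6]
```

View pics/w6.png

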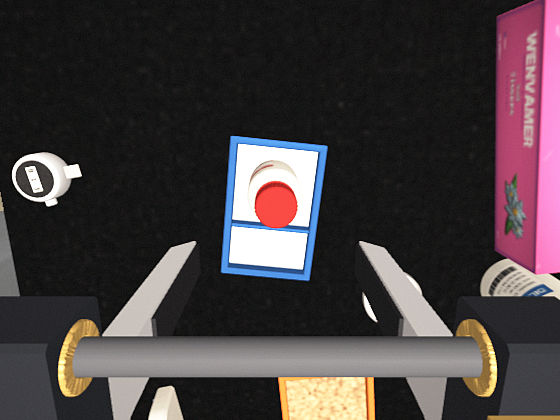

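The bottle stands upright in the wide bay (cap at (276,204)), and the tally is at (40,178). Next is the vial, at about (421,141).

To row units: -0.042 m is -1.68, -0.038 m is -1.52.

```bash
echo '[-1.4,-1.52,0,0,0,0,-1.68,-1.68,0,0,0,0,-1.68,-1.68,0,0,0,0,-1.2,-1.36,0.8,0,0,0,0,0,0,0,0,0]' | python3 inch.py
cat > vial.py <<'E'
from lib import *
W=cam('wrist','w7')
for b in blobs(W,(0,0,150),(180,60,255),150)[:9]:
    p=rect(W,b,.048)
    if abs(p[0]-421)<40 and abs(p[1]-141)<40: print('vial cap',cv2.boundingRect(b),p)
for b in blobs(W,(0,120,40),(8,255,255),80)+blobs(W,(170,120,40),(180,255,255),80): print('red',cv2.boundingRect(b),rect(W,b,.02))
go(.421,.141,.1)
E
python3 vial.py
```

```text
t: 10.92
eef_pos: [0.4139, 0.1387, 0.1664]
orientation: [-2.22, -2.215, 0.01]
ft_force: [0.8, 0.7, -0.0]
opening: 0.851
gripper_force: 0.0
vial cap (272, 184, 28, 30) [419.6 141.   24.4  22.1  89.9]
red (513, 0, 45, 8) [ 6.141e+02  2.908e+02  3.410e+01  4.900e+00 -3.000e-01]
red (468, 0, 18, 27) [568.7 284.   23.2   6.2 -55.8]
red (272, 176, 28, 17) [419.8 147.7  24.1  13.9   2.1]
red (273, 176, 27, 15) [420.6 148.6  23.2  12.1  -2.3]
tool d [0.0016 0.0048 0.0685] rz 0 tool y now -0.1 tilt z [-0.004 -0.    -1.   ] j6 0.07
```

View pics/w7.png

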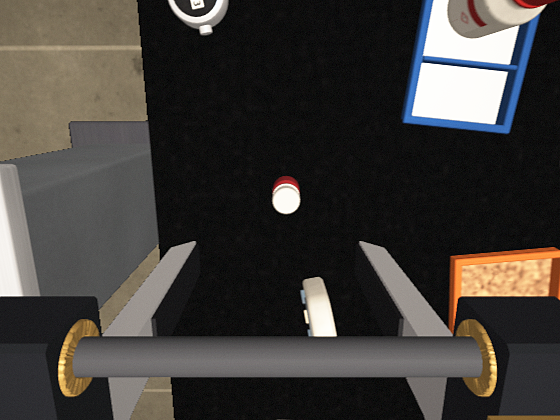

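The vial's cap is at (286,199), between the fingers.

To row units: 0.004 m is 0.16, 0.001 m is 0.04.

```bash
echo '[0.04,0.16,1.6,0,0,0,0,0,2,0,0,0,0,0,1.6,0,0,0,0,0,0.72,0,0,0,0,0,0,0,0,0]' | python3 inch.py; python3 -c "
from lib import *
go(.420,.1405,.015)"
```

```text
t: 11.6
eef_pos: [0.4221, 0.1414, 0.0215]
orientation: [-2.219, -2.22, 0.004]
ft_force: [0.6, -0.3, 1.4]
opening: 0.848
gripper_force: 0.0
tool d [-0.0009 -0.0021  0.0065] rz 0 tool y now 0.0 tilt z [-0.004 -0.    -1.   ] j6 0.07
```

To row units: 0.006 m is 0.24, -0.0015 m is -0.06.

```bash
echo '[-0.04,-0.06,0.24,0,0,0,0,0,0,0,0,0]' | python3 inch.py; echo '[0,0,0,0,0,0,0,0,0,0,0,0,0,0,0,0,0,0,0,0,0,0,0,0,0,0,0,0,0,0]' | python3 inch.py 0.1 8;echo '[0,0,0,0,0,0,0,0,0,0,0,0,0,0,0,0,0,0,0,0,0,0,0,0]' | python3 inch.py
```

```text
t: 11.85
eef_pos: [0.4216, 0.1401, 0.0174]
orientation: [2.221, 2.221, 0.001]
ft_force: [-0.3, -0.2, 0.1]
opening: 0.851
gripper_force: 0.0
t: 12.48
eef_pos: [0.421, 0.14, 0.017]
orientation: [2.221, 2.221, -0.0]
ft_force: [0.0, -0.6, -0.0]
opening: 0.351
gripper_force: 0.0
t: 12.98
eef_pos: [0.421, 0.14, 0.0169]
orientation: [-2.221, -2.221, 0.0]
ft_force: [-0.1, 0.3, -0.3]
opening: 0.233
gripper_force: 8.0
```

```bash
echo '[0,0,-0.8,0,0,0,0,0,-1.6,0,0,0,0,0,-1.2,0,0,0,0,0,-0.4,0,0,0]' | python3 inch.py - 10;echo '[0.6,1.08,0,0,0,0,0.96,1.68,0,0,0,0,0.96,1.68,0,0,0,0,0.6,1.04,0,0,0,0,0.24,0.4,0,0,0,0]' | python3 inch.py;echo '[0,0,0,0,0,0,0,0,0,0,0,0]' | python3 inch.py;python3 -c "
from lib import *
go(.568,.224,.021)
W=cam('wrist','w8')
for b in blobs(W,(0,0,170),(180,60,255),500)[:9]: print('white',cv2.boundingRect(b),rect(W,b,.004))
"
```

```text
t: 13.48
eef_pos: [0.4222, 0.1401, 0.1188]
orientation: [2.22, 2.22, 0.004]
ft_force: [0.7, -0.0, -0.4]
opening: 0.232
gripper_force: 10.0
t: 14.1
eef_pos: [0.5682, 0.2244, 0.1153]
orientation: [-2.22, -2.221, 0.003]
ft_force: [-0.0, -0.0, -0.6]
opening: 0.234
gripper_force: 10.0
t: 14.35
eef_pos: [0.5669, 0.2235, 0.1165]
orientation: [-2.221, -2.221, 0.002]
ft_force: [-0.2, 0.4, 0.7]
opening: 0.237
gripper_force: 10.0
tool d [0.0005 0.0012 0.0955] rz 0 tool y now -0.0 tilt z [-0.001 -0.    -1.   ] j6 0.19
white (232, 60, 115, 116) [574.3 289.   78.6  78.2  -6. ]
white (228, 174, 103, 59) [567.5 223.1  78.5  41.9  -6. ]
white (404, 236, 75, 71) [705.3 164.   64.1  59.5 -25.8]
white (253, 250, 50, 58) [566.7 157.   52.8  41.9  90. ]
```

```bash
echo '[0,0.04,1.2,0,0,0,0,0,1.4,0,0,0,0,0,0.72,0,0,0,0,0,0.24,0,0,0,0,0,0,0,0,0]' | python3 inch.py;echo '[0,0,0.12,0,0,0,0,0,0.04,0,0,0,0,0,0,0,0,0,0,0,0,0,0,0]' | python3 inch.py
```

```text
t: 15.02
eef_pos: [0.5694, 0.224, 0.0286]
orientation: [2.221, 2.221, 0.001]
ft_force: [-0.6, 0.5, -0.4]
opening: 0.233
gripper_force: 10.0
t: 15.52
eef_pos: [0.5691, 0.2241, 0.0242]
orientation: [2.221, 2.221, 0.0]
ft_force: [-0.4, -1.3, -1.0]
opening: 0.234
gripper_force: 10.0
```

To row units: 0.001 m is 0.04.

```bash
echo '[0,0,0.04,0,0,0,0,0,0,0,0,0]' | python3 inch.py;echo '[0,0,0.02,0,0,0,0,0,0,0,0,0]' | python3 inch.py
```

```text
t: 15.78
eef_pos: [0.5689, 0.224, 0.0229]
orientation: [-2.221, -2.221, 0.0]
ft_force: [-0.3, -0.4, -0.8]
opening: 0.235
gripper_force: 10.0
t: 16.02
eef_pos: [0.569, 0.224, 0.0224]
orientation: [-2.221, -2.221, 0.0]
ft_force: [-0.6, 0.3, 0.5]
opening: 0.236
gripper_force: 10.0
```

```bash
for i in 1; do echo '[0,0,0.028,0,0,0,0,0,0,0,0,0]' | python3 inch.py; echo '[0,0,0.028,0,0,0,0,0,0,0,0,0]' | python3 inch.py;done
```

```text
t: 16.27
eef_pos: [0.5689, 0.224, 0.0217]
orientation: [-2.221, -2.221, 0.0]
ft_force: [0.3, -0.5, -0.5]
opening: 0.238
gripper_force: 10.0
t: 16.52
eef_pos: [0.569, 0.224, 0.021]
orientation: [-2.221, -2.221, 0.0]
ft_force: [0.5, 0.1, 0.1]
opening: 0.235
gripper_force: 10.0
```

```bash
echo '[0,0,0.02,0,0,0,0,0,0,0,0,0]' | python3 inch.py
```

```text
t: 16.77
eef_pos: [0.5691, 0.224, 0.0209]
orientation: [2.221, 2.221, 0.0]
ft_force: [-1.0, -1.0, 2.5]
opening: 0.238
gripper_force: 10.0
```

```bash
echo '[0,0,0,0,0,0,0,0,0,0,0,0,0,0,0,0,0,0]' | python3 inch.py 0.42; echo '[0,0,-0.8,0,0,0,0,0,-1.6,0,0,0,0,0,-2,0,0,0,0,0,-2,0,0,0,0,0,-0.8,0,0,0]' | python3 inch.py; echo '[-1.2,-2,0,0,0,0,0.6,-2.2,0,0,0,0,1,-2.2,0,0,0,0,0,0,0,0,0,0]' | python3 inch.py 1.0
python3 - <<'E'
from lib import *
W=cam('wrist','w9');print(pose()[:3,3])
E
```

```text
t: 17.15
eef_pos: [0.569, 0.224, 0.0204]
orientation: [-2.221, -2.221, 0.0]
ft_force: [0.8, -0.1, 0.2]
opening: 0.42
gripper_force: 0.0
t: 17.77
eef_pos: [0.5708, 0.2244, 0.2056]
orientation: [2.218, 2.219, 0.009]
ft_force: [-0.4, -0.3, -0.6]
opening: 0.418
gripper_force: 0.0
t: 18.27
eef_pos: [0.4056, 0.2348, 0.1994]
orientation: [-2.217, -2.224, 0.003]
ft_force: [1.2, 0.7, -0.1]
opening: 0.812
gripper_force: 0.0
[0.40758606 0.23433733 0.20000273]
```

View pics/w9.png

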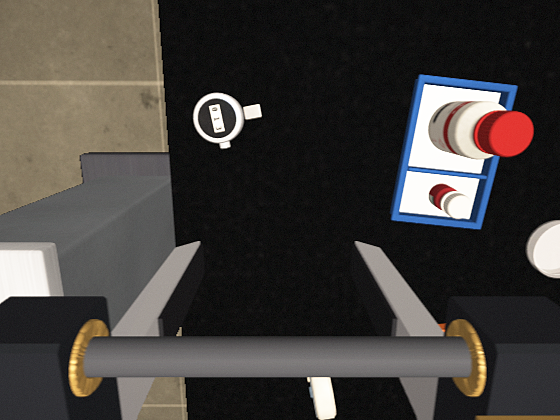

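The bottle and vial both stand in the blue tray (right side). The tally body is at (218,118), its lever at (253,111) pointing +x, with a small knob at (225,145) on the −y side.

```bash
cat > tal.py <<'E'
from lib import *
import sys
W=cam('wrist',sys.argv[1]);g=cv2.cvtColor(W['img'],cv2.COLOR_BGR2GRAY)
m=((g>90)*255).astype(np.uint8)
cs,_=cv2.findContours(m,cv2.RETR_EXTERNAL,cv2.CHAIN_APPROX_NONE)
for b in cs:
    p=cast(W,b.reshape(-1,2).mean(0),.02)[0]
    if cv2.contourArea(b)<500 or np.hypot(p[0]-.349,p[1]-.302)>.05: continue
    f=np.zeros_like(m);cv2.drawContours(f,[b],-1,255,-1)
    r=int(np.sqrt(cv2.contourArea(b)/np.pi)*.65)
    k=cv2.getStructuringElement(cv2.MORPH_ELLIPSE,(2*r+1,2*r+1));o=cv2.morphologyEx(f,cv2.MORPH_OPEN,k)
    ob=max(cv2.findContours(o,0,cv2.CHAIN_APPROX_NONE)[0],key=cv2.contourArea)
    w=cast(W,ob.reshape(-1,2),.02).astype(np.float32)*1000
    (cx,cy),rad=cv2.minEnclosingCircle(w);print("body",cx,cy,rad)
    e=cv2.subtract(f,cv2.dilate(o,np.ones((3,3))))
    for q in sorted(cv2.findContours(e,0,cv2.CHAIN_APPROX_NONE)[0],key=cv2.contourArea)[-2:]:
        v=cast(W,q.reshape(-1,2),.016)*1000;d=v.mean(0)-[cx,cy]
        print("ext",cv2.contourArea(q),v.mean(0),"dir",np.degrees(np.arctan2(d[1],d[0])),"r max",np.hypot(*(v-[cx,cy]).T).max())
E
python3 tal.py w10
```

```text
body 349.7394714355469 300.341064453125 23.829816818237305
ext 40.0 [354.682057   274.00990335] dir -79.3687988054148 r max 29.52096347157858
ext 198.5 [381.48680119 305.5935601 ] dir 9.394307266596469 r max 40.09170528458176
```

To row units: -0.025 m is -1, 0.025 m is 1, 0.175 rad is 0.875.

```bash
echo '[1,-1,0,0,0,0.875,0,0,0,0,0,0.875,0,0,0,0,0,0.875,0,0,0,0,0,0.875,0,0,0,0,0,0.875]' | python3 inch.py; echo '[0,0,0,0,0,0.875,0,0,0,0,0,0.875,0,0,0,0,0,0.875,0,0,0,0,0,0,0,0,0,0,0,0]' | python3 inch.py; python3 -c "
from lib import *
go(.3497,.2995,.1,-80)"
```

```text
t: 19.0
eef_pos: [0.3853, 0.2585, 0.2004]
orientation: [2.957, 1.06, -0.001]
ft_force: [-0.4, 0.2, 0.3]
opening: 0.999
gripper_force: 0.0
t: 19.62
eef_pos: [0.3846, 0.2587, 0.2004]
orientation: [3.13, 0.27, -0.001]
ft_force: [-0.6, 0.3, 0.4]
opening: 1.0
gripper_force: 0.0
tool d [-0.0273 -0.0462  0.1004] rz -0.002 tool y now -80.1 tilt z [-0. -0. -1.] j6 1.75
```

To row units: 0.04 m is 1.6, 0.035 m is 1.4.

```bash
echo '[-0.52,-0.88,0.8,0,0,0,-0.58,-0.96,1.6,0,0,0,0,0,1.4,0,0,0,0,0,0,0,0,0,0,0,0,0,0,0]' | python3 inch.py; python3 tal.py w11; python3 -c "
from lib import *
go(.3497,.2995,.005,-80)"
```

```text
t: 20.25
eef_pos: [0.3503, 0.3, 0.107]
orientation: [-3.129, -0.268, -0.003]
ft_force: [-0.4, 0.1, 1.5]
opening: 1.005
gripper_force: 0.0
body 350.3498229980469 300.01611328125 24.912734985351562
ext 61.0 [354.66439339 273.72715249] dir -80.67965031153209 r max 29.076665175877185
ext 307.5 [381.62108039 305.88524427] dir 10.629868189623043 r max 39.291699605240055
tool d [-0.0013  0.0005  0.1024] rz -0.004 tool y now -80.2 tilt z [ 0.003  0.001 -1.   ] j6 1.86
```

View pics/w11.png

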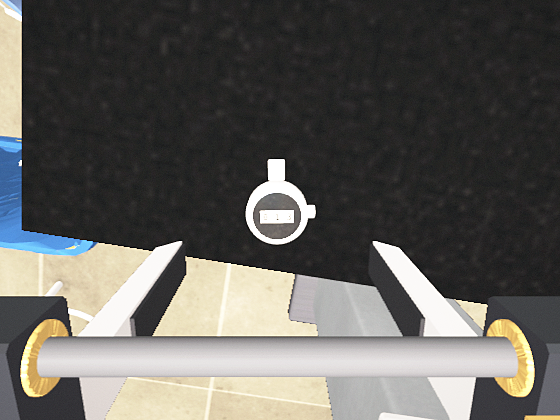

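The tally is at (276,212) with the lever up and the knob to the right, centred between the fingers.

To row units: 0.04 m is 1.6, 0.035 m is 1.4.

```bash
echo '[0,0,1.4,0,0,0,0,0,1.6,0,0,0,0,0,0.72,0,0,0,0,0,0.24,0,0,0,0,0,0,0,0,0]' | python3 inch.py;  echo '[0,0,0,0,0,0,0,0,0,0,0,0,0,0,0,0,0,0,0,0,0,0,0,0,0,0,0,0,0,0]' | python3 inch.py 0.3 12;  echo '[0,0,0,0,0,0,0,0,0,0,0,0,0,0,0,0,0,0]' | python3 inch.py
```

```text
t: 20.92
eef_pos: [0.3502, 0.3001, 0.0077]
orientation: [-3.129, -0.268, -0.003]
ft_force: [-0.1, 0.7, 0.1]
opening: 1.003
gripper_force: 0.0
t: 21.55
eef_pos: [0.3491, 0.2997, 0.0066]
orientation: [3.13, 0.268, 0.0]
ft_force: [-0.4, -1.0, 0.2]
opening: 0.507
gripper_force: 0.0
t: 21.92
eef_pos: [0.3491, 0.2996, 0.0066]
orientation: [3.13, 0.268, -0.0]
ft_force: [0.1, 0.4, -0.5]
opening: 0.474
gripper_force: 11.9
```

To row units: -0.055 m is -2.2, -0.05 m is -2.

```bash
echo '[0,0,-0.8,0,0,0,0,0,-2,0,0,0,0,0,-2.2,0,0,0,0,0,-1.2,0,0,0]' | python3 inch.py - 15; echo '[0.24,1.2,0,0,0,0,0.4,1.92,0,0,0,0,0.4,2,0,0,0,0,0.4,2,0,0,0,0,0.4,2,0,0,0,0]' | python3 inch.py; echo '[0.4,2,0,0,0,0,0.4,2,0,0,0,0,0.4,2,0,0,0,0,0.4,2,0,0,0,0,0.4,2,0,0,0,0]' | python3 inch.py; echo '[0.4,1.6,0,0,0,0.675,0,0,0,0,0,0.675,0,0,0,0,0,0.665,0,0,0,0,0,0,0,0,0,0,0,0]' | python3 inch.py; python3 -c "
from lib import *
go(.5623,-.2356,.011,-103)
W=cam('wrist','w12')
for b in blobs(W,(55,80,60),(90,255,255),800)[:3]: print('green',rect(W,b,.004))
"
```

```text
t: 22.42
eef_pos: [0.35, 0.3002, 0.1645]
orientation: [-3.129, -0.268, -0.006]
ft_force: [0.5, 0.2, -0.9]
opening: 0.475
gripper_force: 14.9
t: 23.05
eef_pos: [0.4334, 0.0813, 0.1614]
orientation: [-3.13, -0.268, -0.0]
ft_force: [0.6, 1.0, 0.2]
opening: 0.476
gripper_force: 14.9
t: 23.68
eef_pos: [0.5252, -0.1566, 0.1612]
orientation: [-3.13, -0.267, 0.0]
ft_force: [0.3, 0.0, -0.2]
opening: 0.473
gripper_force: 14.9
t: 24.3
eef_pos: [0.5415, -0.1926, 0.1613]
orientation: [-3.121, 0.361, 0.001]
ft_force: [0.8, -0.0, -0.2]
opening: 0.475
gripper_force: 14.9
tool d [0.0301 0.0372 0.1503] rz -0.003 tool y now -103.2 tilt z [-0.  0. -1.] j6 1.26
green [ 568.2 -239.5  100.3   91.5   77. ]
green [ 550.5 -315.6   91.7   40.2  -13. ]
```

```bash
echo '[0.56,0.72,0,0,0,0,0.56,0.776,0.8,0,0,0,0,0,1.6,0,0,0,0,0,1.8,0,0,0,0,0,0.8,0,0,0]' | python3 inch.py; echo '[0,0,0.48,0,0,0,0,0,0.24,0,0,0,0,0,0.08,0,0,0,0,0,0,0,0,0,0,0,0,0,0,0]' | python3 inch.py; python3 -c "
from lib import *
go(.5605,-.2355,.0106,-103)"
```

```text
t: 24.98
eef_pos: [0.5587, -0.2345, 0.0337]
orientation: [-3.119, 0.362, 0.006]
ft_force: [-0.5, 0.0, -0.8]
opening: 0.474
gripper_force: 14.9
t: 25.6
eef_pos: [0.5607, -0.2359, 0.0174]
orientation: [3.12, -0.364, 0.002]
ft_force: [-0.6, -0.3, -1.2]
opening: 0.473
gripper_force: 14.9
tool d [-0.0003 -0.0004  0.0068] rz -0.005 tool y now -103.3 tilt z [ 0.001 -0.001 -1.   ] j6 1.22
```

```bash
echo '[0,0,0.12,0,0,0,0,0,0.06,0,0,0,0,0,0,0,0,0,0,0,0,0,0,0]' | python3 inch.py; echo '[0,0,0.04,0,0,0,0,0,0,0,0,0]' | python3 inch.py;echo '[0,0,0.02,0,0,0,0,0,0,0,0,0]' | python3 inch.py
```

```text
t: 26.1
eef_pos: [0.5602, -0.2357, 0.012]
orientation: [3.12, -0.364, 0.0]
ft_force: [-0.5, -0.1, -0.7]
opening: 0.475
gripper_force: 14.9
t: 26.35
eef_pos: [0.5602, -0.2356, 0.011]
orientation: [-3.12, 0.364, 0.0]
ft_force: [-0.3, -0.3, -0.7]
opening: 0.474
gripper_force: 14.9
t: 26.6
eef_pos: [0.5603, -0.2357, 0.0106]
orientation: [3.12, -0.364, 0.0]
ft_force: [0.3, -0.5, -0.2]
opening: 0.47
gripper_force: 14.9
```

To row units: 0.0005 m is 0.02.

```bash
echo '[0,0,0.02,0,0,0,0,0,0,0,0,0]' | python3 inch.py; echo '[0,0,0.02,0,0,0,0,0,0,0,0,0]' | python3 inch.py
```

```text
t: 26.85
eef_pos: [0.5603, -0.2357, 0.0105]
orientation: [-3.12, 0.364, 0.0]
ft_force: [-1.8, 2.0, 5.1]
opening: 0.473
gripper_force: 15.0
t: 27.1
eef_pos: [0.5603, -0.2357, 0.0105]
orientation: [-3.12, 0.364, 0.0]
ft_force: [-5.1, 2.0, 7.7]
opening: 0.473
gripper_force: 15.1
```

```bash
echo '[0,0,0,0,0,0,0,0,0,0,0,0,0,0,0,0,0,0]' | python3 inch.py 0.65; echo '[0,0,-0.6,0,0,0,0,0,-1.6,0,0,0,0,0,-2.2,0,0,0,0,0,-2.2,0,0,0,0,0,-1,0,0,0]' | python3 inch.py; echo '[-1.6,-1.68,0,0,0,0,-1.68,-1.8,0,0,0,0,-1.68,-1.8,0,0,0,0,-1.68,-2,0,0,0,0,0,0,0,0,0,0]' | python3 inch.py 0.6; python3 -c "
from lib import *
W=cam('wrist','w13');print(pose()[:3,3]);cam('scene','s2')"
```

```text
t: 27.48
eef_pos: [0.5601, -0.2356, 0.0092]
orientation: [-3.12, 0.364, 0.0]
ft_force: [0.4, -0.3, 0.2]
opening: 0.65
gripper_force: 0.0
t: 28.1
eef_pos: [0.5618, -0.2366, 0.2052]
orientation: [3.117, -0.363, 0.011]
ft_force: [0.2, 0.1, -0.5]
opening: 0.649
gripper_force: 0.0
t: 28.72
eef_pos: [0.4405, -0.0202, 0.2003]
orientation: [3.121, -0.357, 0.003]
ft_force: [0.2, -0.8, -0.1]
opening: 0.598
gripper_force: 0.0
[ 0.4416444  -0.0217867   0.20060769]
```

```bash
python3 -c "
import cv2,numpy as np
a=[cv2.resize(cv2.imread(f'pics/{n}.png'),(400,300)) for n in('w13','s2')];cv2.imwrite('pics/m1.png',np.hstack(a))"
```

```text
(no output)
```

View pics/m1.png

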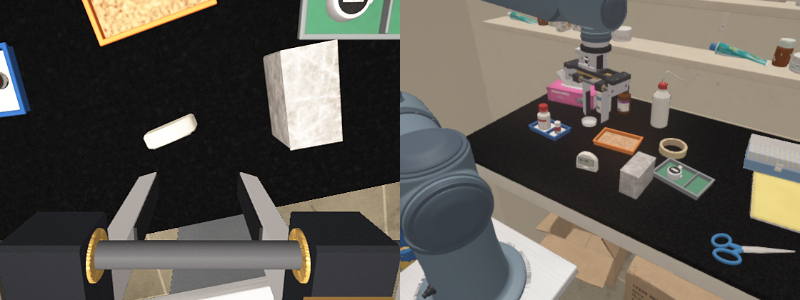

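Left: the timer is at about (170,132), clearly separate from the case. Right: the tally lies face up in the grey tray.

```bash
cat > tim.py <<'E'
from lib import *
import sys
W=cam('wrist',sys.argv[1])
for b in blobs(W,(0,0,150),(60,90,255),300)[:12]:
    p=rect(W,b,.05)
    if np.hypot(p[0]-449,p[1]-20)<45: print(cv2.boundingRect(b),[rect(W,b,z) for z in(.0,.03,.055)])
E
python3 tim.py w14
```

```text
(198, 162, 75, 50) [array([447.4,  18.9,  80.1,  27.6, -80. ]), array([452.7,  14.3,  73.8,  25.4, -80. ]), array([457.1,  10.4,  68.5,  23.6, -80. ])]
```

The manual's scale: shifts go in units of 25 mm and turns go in units of 0.2 rad. Converting my numbers, -0.18 rad is -0.9.

```bash
echo '[0,0,0,0,0,-0.9,0,0,0,0,0,-0.9,0,0,0,0,0,-0.9,0,0,0,0,0,-0.9,0,0,0,0,0,-0.9]' | python3 inch.py; echo '[0,0,0,0,0,-0.9,0,0,0,0,0,-0.9,0,0,0,0,0,-0.9,0,0,0,0,0,-0.9,0,0,0,0,0,-0.9]' | python3 inch.py;echo '[0,0,0,0,0,-0.85,0,0,0,0,0,0]' | python3 inch.py; python3 -c "
from lib import *
go(.452,-.020,.2,10)"; python3 tim.py w15
```

```text
t: 29.5
eef_pos: [0.4426, -0.0243, 0.1998]
orientation: [2.966, 1.035, -0.0]
ft_force: [0.4, -0.2, -0.2]
opening: 0.6
gripper_force: 0.0
t: 30.12
eef_pos: [0.4426, -0.0243, 0.1999]
orientation: [2.221, 2.222, -0.0]
ft_force: [0.0, 0.1, -0.4]
opening: 0.601
gripper_force: 0.0
t: 30.38
eef_pos: [0.4425, -0.024, 0.1998]
orientation: [2.033, 2.395, -0.0]
ft_force: [0.4, 0.2, -0.5]
opening: 0.598
gripper_force: 0.0
tool d [ 0.0024  0.01   -0.0002] rz -0.011 tool y now 9.3 tilt z [ 0. -0. -1.] j6 -0.47
(280, 110, 31, 78) [array([454.5,  11.8,  77.1,  30.3, -79.4]), array([452.6,  14.8,  71. ,  27.9, -79.4]), array([451. ,  17.2,  65.9,  25.9, -79.4])]
```

```bash
echo '[0.72,0.32,1.2,0,0,-0.1,0.736,0.324,1.8,0,0,0,0,0,0.8,0,0,0,0,0,0,0,0,0,0,0,0,0,0,0]' | python3 inch.py; python3 tim.py w16; python3 -c "
from lib import *
go(.4525,.0145,.019,10.5)"
```

```text
t: 31.05
eef_pos: [0.4523, 0.0153, 0.1057]
orientation: [2.005, 2.416, 0.001]
ft_force: [-0.3, -1.2, 0.9]
opening: 0.6
gripper_force: 0.0
(259, 162, 39, 105) [array([454.5,   6.8,  85.9,  30. , -78.7]), array([452.8,  15.4,  76.8,  26.9, -78.7]), array([451.3,  22.5,  69.3,  24.2, -78.7])]
tool d [-0.0007 -0.0003  0.087 ] rz 0.002 tool y now 10.6 tilt z [ 0.002 -0.001 -1.   ] j6 -0.4
```

View pics/w16.png

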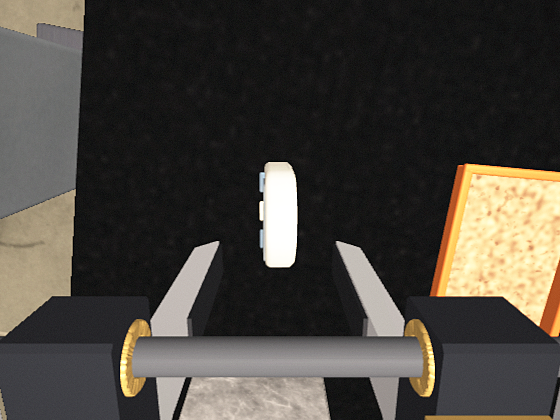

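The timer is upright at (279,215), aligned and centred between the fingers; its buttons face left.

To row units: 0.035 m is 1.4, 0.014 m is 0.56.

```bash
echo '[0,0,1.4,0,0,0,0,0,1.4,0,0,0,0,0,0.56,0,0,0,0,0,0.12,0,0,0,0,0,0,0,0,0]' | python3 inch.py;  echo '[0,0,0,0,0,0,0,0,0,0,0,0,0,0,0,0,0,0,0,0,0,0,0,0,0,0,0,0,0,0]' | python3 inch.py 0.1 12;  echo '[0,0,0,0,0,0,0,0,0,0,0,0]' | python3 inch.py
```

```text
t: 31.72
eef_pos: [0.4524, 0.0156, 0.0187]
orientation: [2.003, 2.417, 0.002]
ft_force: [-0.5, 0.3, -0.7]
opening: 0.599
gripper_force: 0.0
t: 32.35
eef_pos: [0.4514, 0.0159, 0.0177]
orientation: [2.004, 2.419, 0.0]
ft_force: [0.2, 0.2, 0.4]
opening: 0.212
gripper_force: 12.0
t: 32.6
eef_pos: [0.4514, 0.0158, 0.0177]
orientation: [2.004, 2.419, 0.0]
ft_force: [0.6, 0.0, 1.1]
opening: 0.208
gripper_force: 12.0
```

To row units: -0.055 m is -2.2, -0.05 m is -2.

```bash
echo '[0,0,-0.8,0,0,0,0,0,-2,0,0,0,0,0,-2.2,0,0,0,0,0,-1.2,0,0,0]' | python3 inch.py - 15; echo '[-1.2,0.12,0,0,0,0,-2,0.22,0,0,0,0,-2,0.22,0,0,0,0,-2,0.22,0,0,0,0,-2,0.22,0,0,0,0]' | python3 inch.py; echo '[-2,0.24,0,0,0,0,-1.8,0.2,0,0,0,0,-0.72,0.08,0,0,0,-0.85,0,0,0,0,0,-0.85,0,0,0,0,0,-0.85]' | python3 inch.py; echo '[0,0,0,0,0,-0.85,0,0,0,0,0,-0.85,0,0,0,0,0,-0.85,0,0,0,0,0,-0.695,0,0,0,0,0,0]' | python3 inch.py; python3 -c "
from lib import *
go(.552,-.314,.0225,77)
W=cam('wrist','w17')
for b in blobs(W,(55,80,60),(90,255,255),800)[:3]: print('green',rect(W,b,.004))
"
```

```text
t: 33.1
eef_pos: [0.4522, 0.0157, 0.1753]
orientation: [2.002, 2.417, 0.003]
ft_force: [0.4, -0.6, -0.7]
opening: 0.214
gripper_force: 15.0
t: 33.72
eef_pos: [0.5185, -0.207, 0.172]
orientation: [-2.004, -2.418, 0.0]
ft_force: [0.4, 0.1, -0.4]
opening: 0.213
gripper_force: 15.0
t: 34.35
eef_pos: [0.5519, -0.3142, 0.1715]
orientation: [-1.321, -2.848, -0.001]
ft_force: [0.4, 0.6, -0.4]
opening: 0.211
gripper_force: 15.0
t: 34.98
eef_pos: [0.552, -0.3139, 0.1718]
orientation: [-0.355, -3.12, -0.001]
ft_force: [0.3, 0.1, -1.8]
opening: 0.21
gripper_force: 15.0
tool d [-0.0002 -0.0002  0.1493] rz 0.0 tool y now 77.0 tilt z [-0.001  0.001 -1.   ] j6 -2.04
green [ 569.  -239.    99.5   90.8   77.2]
green [ 539.  -310.9   64.5   44.6  -13.1]
```

```bash
echo '[0,0,1.2,0,0,0,0,0,2,0,0,0,0,0,1.8,0,0,0,0,0,0.6,0,0,0,0,0,0,0,0,0]' | python3 inch.py; echo '[0,0,0.16,0,0,0,0,0,0.08,0,0,0,0,0,0.04,0,0,0,0,0,0,0,0,0,0,0,0,0,0,0]' | python3 inch.py;echo '[0,0,0.04,0,0,0,0,0,0,0,0,0]' | python3 inch.py
```

```text
t: 35.65
eef_pos: [0.5522, -0.3139, 0.0322]
orientation: [-0.354, -3.121, -0.001]
ft_force: [1.0, 0.0, -0.5]
opening: 0.212
gripper_force: 15.0
t: 36.28
eef_pos: [0.5524, -0.3141, 0.0257]
orientation: [0.352, 3.122, -0.0]
ft_force: [-0.1, -1.2, -1.3]
opening: 0.211
gripper_force: 15.0
t: 36.52
eef_pos: [0.5523, -0.314, 0.0244]
orientation: [-0.352, -3.122, -0.0]
ft_force: [0.2, -0.1, -0.9]
opening: 0.213
gripper_force: 15.0
```

To row units: 0.001 m is 0.04, 0.0008 m is 0.032.

```bash
echo '[0,0,0.04,0,0,0,0,0,0.032,0,0,0,0,0,0,0,0,0]' | python3 inch.py;echo '[0,0,0.024,0,0,0,0,0,0,0,0,0]' | python3 inch.py;echo '[0,0,0.02,0,0,0,0,0,0,0,0,0]' | python3 inch.py
```

```text
t: 36.9
eef_pos: [0.5523, -0.314, 0.0226]
orientation: [-0.352, -3.122, -0.0]
ft_force: [0.4, -1.0, -1.7]
opening: 0.214
gripper_force: 15.0
t: 37.15
eef_pos: [0.5523, -0.3141, 0.0221]
orientation: [-0.352, -3.122, -0.0]
ft_force: [0.1, 0.4, -1.2]
opening: 0.215
gripper_force: 15.0
t: 37.4
eef_pos: [0.5524, -0.3141, 0.0217]
orientation: [0.352, 3.122, -0.0]
ft_force: [-0.3, 0.6, -0.6]
opening: 0.215
gripper_force: 15.0
```

```bash
echo '[0,0,0.02,0,0,0,0,0,0,0,0,0]' | python3 inch.py;echo '[0,0,0.012,0,0,0,0,0,0,0,0,0]' | python3 inch.py
```

```text
t: 37.65
eef_pos: [0.5525, -0.3141, 0.0217]
orientation: [-0.352, -3.122, -0.0]
ft_force: [-1.9, 1.1, 4.7]
opening: 0.212
gripper_force: 15.0
t: 37.9
eef_pos: [0.5525, -0.3142, 0.0217]
orientation: [-0.352, -3.122, -0.0]
ft_force: [-3.6, 1.9, 6.7]
opening: 0.214
gripper_force: 15.0
```

To row units: -0.06 m is -2.4, -0.045 m is -1.8.

```bash
echo '[0,0,0,0,0,0,0,0,0,0,0,0,0,0,0,0,0,0]' | python3 inch.py 0.4; echo '[0,0,-0.8,0,0,0,0,0,-1.8,0,0,0,0,0,-2.4,0,0,0,0,0,-2.4,0,0,0,0,0,-1.4,0,0,0]' | python3 inch.py; echo '[0.6,1.4,0,0,0,0,1.2,1.8,0,0,0,0,1.2,1.6,0,0,0,0,0.8,0.96,0,0,0,0,0,0,0,0,0,0]' | python3 inch.py 1.0
python3 - <<'E'
from lib import *
P=pose();W=cam('wrist','w18');print(P[:3,3]);W2=cam('side','d2')
for b in blobs(W,(0,0,130),(180,50,255),1500)[:9]: print('grey',cv2.boundingRect(b),rect(W,b,.082))
E
```

```text
t: 38.28
eef_pos: [0.5523, -0.314, 0.0205]
orientation: [-0.352, -3.122, -0.0]
ft_force: [0.7, 0.8, 0.2]
opening: 0.396
gripper_force: 0.0
t: 38.9
eef_pos: [0.5534, -0.3149, 0.2469]
orientation: [0.352, 3.116, -0.006]
ft_force: [0.1, 0.9, -0.6]
opening: 0.401
gripper_force: 0.0
t: 39.52
eef_pos: [0.4917, -0.1513, 0.2424]
orientation: [0.349, 3.12, -0.002]
ft_force: [0.8, -0.3, 0.1]
opening: 0.894
gripper_force: 0.0
[ 0.49167343 -0.15132868  0.24243549]
grey (95, 94, 215, 242) [ 519.  -227.2  299.1  159.1  -37.5]
grey (63, 357, 429, 63) [ 704.4 -200.7  453.5   79.5   77.2]
grey (363, 241, 97, 95) [624.4 -52.8 145.7  41.4  25.3]
grey (195, 231, 45, 55) [ 543.8 -219.    54.    43.5   16.7]
```

```bash
python3 -c "
import cv2,numpy as np
a=[cv2.resize(cv2.imread(f'pics/{n}.png'),(400,300)) for n in('w18','d2')];cv2.imwrite('pics/m2.png',np.hstack(a))"
```

```text
(no output)
```

View pics/m2.png

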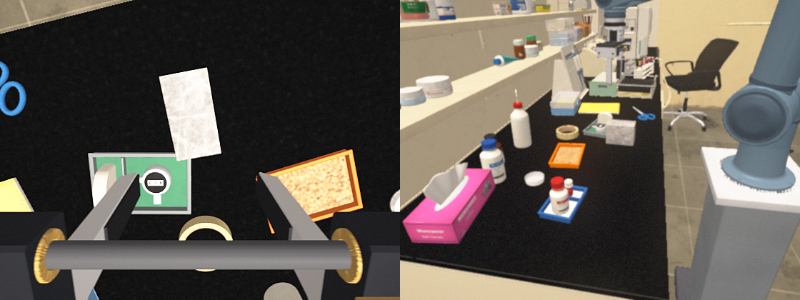

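Left: the case top runs from (160,75) to (220,152), touching the grey tray only in projection, and tally and timer are in place. Right: bottle and vial are still upright. Now I fit the case's edges.

```bash
cat > case.py <<'E'
from lib import *
import sys
W=cam('wrist',sys.argv[1]);hs=cv2.cvtColor(W['img'],cv2.COLOR_BGR2HSV)
m=cv2.inRange(hs,(0,0,100),(180,60,255))
r0,r1,c0,c1=[int(v) for v in sys.argv[2:6]]
k=np.zeros_like(m);k[r0:r1,c0:c1]=m[r0:r1,c0:c1]
b=max(cv2.findContours(k,0,cv2.CHAIN_APPROX_NONE)[0],key=cv2.contourArea)
print(cv2.boundingRect(b),rect(W,b,.082))
ap=cv2.approxPolyDP(b,6,True).reshape(-1,2)
for p,q in zip(ap,(cast(W,ap,.082)*1000).round(1)):print(p,q)
E
python3 case.py w19 60 302 180 330
```

```text
(180, 93, 132, 207) [ 497.8 -185.1  203.5  123.   -16.8]
[291  93] [ 410.3 -122.7]
[224 106] [ 407.8 -182.2]
[247 213] [ 506.6 -186.3]
[180 214] [ 493.4 -248.1]
[262 222] [ 518.3 -174.6]
[263 288] [ 585.3 -189.7]
[235 289] [ 580.1 -217.2]
[263 293] [ 590.6 -191. ]
[180 298] [ 577.4 -273.4]
[269 297] [ 596.3 -186.2]
[268 222] [ 519.6 -169.1]
[311 213] [ 520.  -127.6]
```

To row units: -0.183 rad is -0.915.

```bash
echo '[0,0,0,0,0,-0.915,0,0,0,0,0,0]' | python3 inch.py; python3 case.py w20 40 302 180 360; python3 -c "
from lib import *
go(.465,-.155,.03,87.5)"
```

```text
t: 39.92
eef_pos: [0.4922, -0.1536, 0.241]
orientation: [-0.071, -3.141, 0.0]
ft_force: [-0.3, 0.3, -0.2]
opening: 1.0
gripper_force: 0.0
(180, 97, 130, 200) [ 500.2 -185.2  193.7  119.4   -6.5]
[309  98] [ 410.5 -122.8]
[241  98] [ 407.8 -181.7]
[244 207] [ 505.4 -185.8]
[180 203] [ 498.8 -245.1]
[255 220] [ 518.5 -176.3]
[243 290] [ 590.3 -192.7]
[180 285] [ 582.  -254.5]
[247 296] [ 597.1 -189.1]
[261 220] [ 518.8 -170.7]
[307 219] [ 519.8 -127.3]
tool d [ 0.027  -0.0028  0.2109] rz -0.002 tool y now 87.4 tilt z [-0.  0. -1.] j6 -2.05
```

Consistent with the last fit. Descend on the case.

To row units: 0.05 m is 2, 0.03 m is 1.2.

```bash
echo '[0.56,-0.056,1.2,0,0,0,0.52,-0.056,2,0,0,0,0,0,0.8,0,0,0,0,0,0,0,0,0]' | python3 inch.py; python3 -c "
from lib import *
go(.465,-.155,.03,87.5)"; echo '[0,0,1.2,0,0,0,0,0,1.8,0,0,0,0,0,1,0,0,0,0,0,0.32,0,0,0,0,0,0,0,0,0]' | python3 inch.py;  echo '[0,0,0,0,0,0,0,0,0,0,0,0,0,0,0,0,0,0,0,0,0,0,0,0,0,0,0,0,0,0]' | python3 inch.py 0.4 25;  echo '[0,0,0,0,0,0,0,0,0,0,0,0,0,0,0,0,0,0]' | python3 inch.py
```

```text
t: 40.48
eef_pos: [0.4637, -0.154, 0.1392]
orientation: [-0.07, -3.137, -0.003]
ft_force: [0.6, 0.5, 0.1]
opening: 0.996
gripper_force: 0.0
tool d [-0.0017 -0.0011  0.1092] rz -0.001 tool y now 87.5 tilt z [-0.003  0.002 -1.   ] j6 -2.08
t: 41.1
eef_pos: [0.4657, -0.1548, 0.0339]
orientation: [0.067, 3.14, -0.001]
ft_force: [0.5, -0.1, 0.7]
opening: 0.998
gripper_force: 0.0
t: 41.72
eef_pos: [0.4649, -0.1542, 0.0331]
orientation: [0.066, 3.141, 0.0]
ft_force: [-1.1, 0.5, 3.0]
opening: 0.631
gripper_force: 25.0
t: 42.1
eef_pos: [0.4649, -0.1543, 0.0332]
orientation: [0.066, 3.141, 0.0]
ft_force: [-1.6, 2.1, 5.7]
opening: 0.631
gripper_force: 25.0
```

```bash
echo '[0,0,-0.6,0,0,0,0,0,-1.6,0,0,0,0,0,-2.2,0,0,0,0,0,-1.2,0,0,0,0,0,0,0,0,0]' | python3 inch.py - 35; echo '[-0.8,0.8,0,0,0,0,-1.4,1.4,0,0,0,0,-1.4,1.4,0,0,0,0,-1,0.8,0,0,0,0,0,0,0,0,0,0.85]' | python3 inch.py;echo '[0,0,0,0,0,0.9,0,0,0,0,0,0.9,0,0,0,0,0,0.9,0,0,0,0,0,0.9,0,0,0,0,0,0.9]' | python3 inch.py;echo '[0,0,0,0,0,0.9,0,0,0,0,0,0.9,0,0,0,0,0,0,0,0,0,0,0,0]' | python3 inch.py
python3 - <<'E'
from lib import *
W=cam('wrist','w21');print(pose()[:3,3])
for b in blobs(W,(5,150,120),(20,255,255),800)[:3]: print("orange",cv2.boundingRect(b),rect(W,b,.018))
for b in blobs(W,(8,25,120),(30,140,255),800)[:3]: print("cork",cv2.boundingRect(b),rect(W,b,.004))
go(.638,.0025,.1,5.4)
E
```

```text
t: 42.72
eef_pos: [0.4661, -0.155, 0.1754]
orientation: [0.065, 3.136, -0.005]
ft_force: [-0.1, 1.0, -3.8]
opening: 0.63
gripper_force: 35.0
t: 43.35
eef_pos: [0.5839, -0.0473, 0.1696]
orientation: [-0.335, -3.119, -0.001]
ft_force: [-0.3, -0.3, -3.5]
opening: 0.632
gripper_force: 35.0
t: 43.98
eef_pos: [0.5825, -0.0487, 0.1696]
orientation: [-1.663, -2.659, 0.002]
ft_force: [-0.6, -0.3, -3.2]
opening: 0.633
gripper_force: 35.0
t: 44.48
eef_pos: [0.5834, -0.0489, 0.1713]
orientation: [-2.104, -2.33, 0.002]
ft_force: [-0.7, -0.6, -2.4]
opening: 0.634
gripper_force: 35.0
[ 0.58369332 -0.04898315  0.17177966]
orange (286, 46, 129, 181) [638.2   2.6 155.5 106.2 -84.5]
orange (412, 319, 31, 78) [ 754.3 -207.5   94.7   26.3  -73.4]
cork (192, 47, 222, 290) [602.1 -64.2 284.4 195.  -85. ]
cork (511, 205, 49, 83) [841.7 -84.5  89.9  46.2 -73.4]
cork (194, 377, 156, 43) [ 599.2 -285.   172.8   55.6    5.9]
tool d [0.0457 0.0593 0.0717] rz 0.007 tool y now 5.8 tilt z [-0.002  0.    -1.   ] j6 -0.38
```

View pics/w21.png

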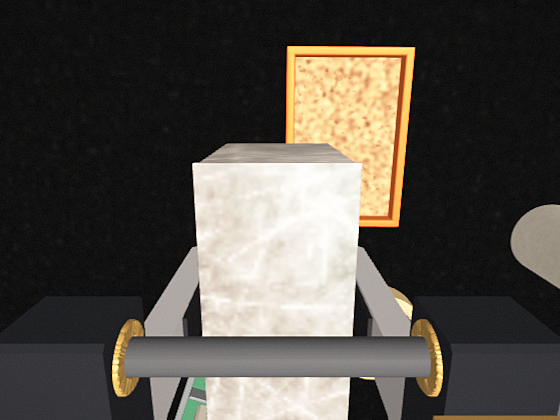

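The case is held straight, with the orange tray at (350,135) and clear of everything. I carry the case over and lower it.

```bash
echo '[0.48,0.6,0,0,0,0,0.72,0.96,0,0,0,0,0.628,0.812,0,0,0,0.035,0,0,0,0,0,0,0,0,0,0,0,0]' | python3 inch.py; echo '[0,0,1,0,0,0,0,0,1.6,0,0,0,0,0,1.4,0,0,0,0,0,0.72,0,0,0,0,0,0,0,0,0]' | python3 inch.py; echo '[0,0,0.2,0,0,0,0,0,0.12,0,0,0,0,0,0,0,0,0,0,0,0,0,0,0]' | python3 inch.py; python3 -c "
from lib import *
go(.638,.0025,.0372,5.4);cam('scene','s3')"
```

```text
t: 45.15
eef_pos: [0.6387, 0.0025, 0.1725]
orientation: [-2.116, -2.322, 0.001]
ft_force: [-0.3, -0.2, -2.7]
opening: 0.632
gripper_force: 35.0
t: 45.78
eef_pos: [0.6378, 0.0021, 0.0538]
orientation: [-2.116, -2.319, 0.002]
ft_force: [-0.9, 0.1, -2.8]
opening: 0.634
gripper_force: 35.0
t: 46.28
eef_pos: [0.639, 0.0022, 0.0473]
orientation: [2.116, 2.321, 0.001]
ft_force: [-0.1, 0.4, -3.3]
opening: 0.631
gripper_force: 35.0
tool d [ 0.0004 -0.001   0.0101] rz -0.002 tool y now 5.3 tilt z [ 0.001 -0.    -1.   ] j6 -0.27
```

To row units: 0.004 m is 0.16, 0.003 m is 0.12.

```bash
echo '[0,0,0.16,0,0,0,0,0,0.12,0,0,0,0,0,0.04,0,0,0,0,0,0,0,0,0,0,0,0,0,0,0]' | python3 inch.py; echo '[0,0,0.04,0,0,0,0,0,0,0,0,0]' | python3 inch.py; echo '[0,0,0.028,0,0,0,0,0,0,0,0,0]' | python3 inch.py
```

```text
t: 46.95
eef_pos: [0.6389, 0.0022, 0.0389]
orientation: [2.117, 2.321, 0.0]
ft_force: [0.6, 0.6, -3.3]
opening: 0.629
gripper_force: 35.0
t: 47.2
eef_pos: [0.6387, 0.0022, 0.0378]
orientation: [-2.117, -2.321, 0.0]
ft_force: [0.2, -0.6, -3.2]
opening: 0.629
gripper_force: 35.0
t: 47.45
eef_pos: [0.6388, 0.0022, 0.0372]
orientation: [2.117, 2.321, 0.0]
ft_force: [0.5, 0.6, -2.3]
opening: 0.629
gripper_force: 35.0
```

To row units: 0.0005 m is 0.02.

```bash
echo '[0,0,0.02,0,0,0,0,0,0,0,0,0]' | python3 inch.py; echo '[0,0,0.02,0,0,0,0,0,0,0,0,0]' | python3 inch.py
```

```text
t: 47.7
eef_pos: [0.6389, 0.0023, 0.0372]
orientation: [2.117, 2.321, -0.0]
ft_force: [-3.6, 0.4, 1.7]
opening: 0.631
gripper_force: 35.0
t: 47.95
eef_pos: [0.6389, 0.0023, 0.0372]
orientation: [-2.117, -2.321, 0.0]
ft_force: [-4.1, 1.2, 6.2]
opening: 0.634
gripper_force: 35.0
```

On the floor. I release it and rise to inspect.

```bash
echo '[0,0,0,0,0,0,0,0,0,0,0,0,0,0,0,0,0,0]' | python3 inch.py 0.9; echo '[0,0,-0.8,0,0,0,0,0,-1.8,0,0,0,0,0,-2.4,0,0,0,0,0,-2.4,0,0,0,0,0,-2.4,0,0,0]' | python3 inch.py; echo '[-1.2,0,-1.2,0,0,0,-1.2,0,-1.2,0,0,0,0,0,0,0,0,0,0,0,0,0,0,0,0,0,0,0,0,0]' | python3 inch.py; python3 -c "
from lib import *
a=cam('wrist','w22')['img'];b=cam('scene','s4')['img'];d=cam('side','d4')['img']
q=np.hstack([b[120:300,150:490],d[140:320,170:510]])
w=cv2.resize(a,(453,340))
cv2.imwrite('pics/fin.png',np.vstack([q,np.hstack([w,np.zeros((340,680-453,3),np.uint8)])]))"
```

```text
t: 48.32
eef_pos: [0.6389, 0.0021, 0.0361]
orientation: [2.117, 2.321, 0.0]
ft_force: [-0.8, 0.1, 0.5]
opening: 0.89
gripper_force: 0.0
t: 48.95
eef_pos: [0.6386, 0.0023, 0.285]
orientation: [2.116, 2.32, 0.002]
ft_force: [1.0, 0.0, -0.3]
opening: 0.9
gripper_force: 0.0
t: 49.58
eef_pos: [0.6436, -0.0564, 0.3395]
orientation: [-2.114, -2.321, 0.002]
ft_force: [-0.8, 0.2, -0.8]
opening: 0.897
gripper_force: 0.0
```

View pics/fin.png

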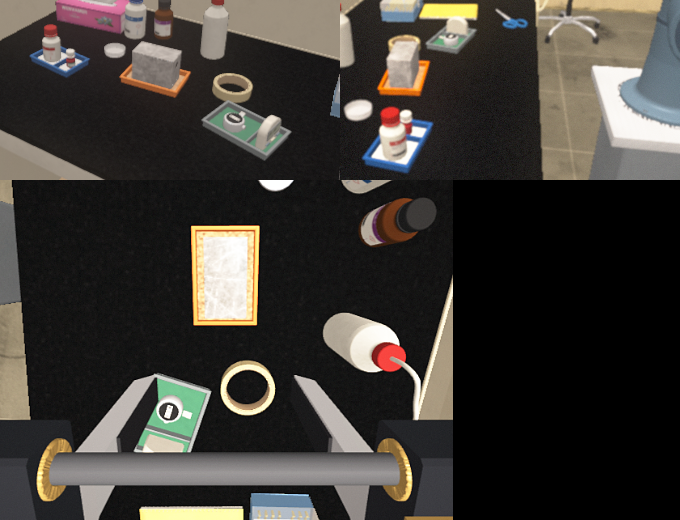

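All five are in place: bottle (50,45) and vial (70,58) upright in blue, case (157,65) in orange, tally (234,120) face up and timer (268,130) standing in grey. The petri dish and tape don't appear to have moved, and the gripper is clear.

```bash
python3 -c "
from bench import robot
print(robot.finish_job())"
```

```text
the job is handed in; nothing more can be done
None
```

The job is handed in: all five things are in their bays, bottle and vial first and both upright, the petri dish and tape roll were left alone, everything was let go, and the arm finished at about 50 s of the 128 s allowed.

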